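Fetch the brass stopper from under the bottle stand with the reacher

TASK

The brass bottle stopper has got to the back of a bay under the low bottle stand: take the hand reacher by its grip, slide its open jaws into that bay and press its palm lightly but firmly against the stopper until you feel it backed by the batten behind it. Then squeeze the trigger until the jaws clasp the stopper firmly, keep squeezing while you draw it out clear of the stand, and let the reacher go so that the stopper stays standing free on the worktop in front of the bay. Touch the stopper only with the reacher, ram and crush nothing, and leave the wooden stopper and the other things where they are.

Things in the scene. Friction and masses are not known exactly. Their poses are not given: they have to be found in the camera images.
- stand: Fixed low slatted bottle stand of plain wood, 160 deep (its x) x 252 wide (its y) x 62 high mm. Origin under its centre; its two bays open at the front edge, x = -80 mm. Each bay is 105 mm wide, 52 mm high, centred at y = +58.5 or -58.5 mm, between runners 12 mm thick. A fixed batten 34 mm high closes the back; its front face is at x = +50 mm.
- stopper: The brass bottle stopper: round, 41 mm across at its wide foot (18 mm high), 38 mm tall, about 0.2 kg, slides on the worktop with 1 to 3 N. It stands on its wide end at the back of either bay, 2 to 15 mm before the batten. Origin at the centre of its underside, z up.
- wood_stopper: A wooden bottle stopper, 34 mm across and 37 mm tall, standing in the other bay; to be left alone. Origin at the centre of its underside.
- reacher: Loose hand reacher, about 0.2 kg, 260 mm long, standing on its flat underside, jaws along its +x; may be slid on the worktop. Origin on the underside below the grip. Foot x = -46 to +54 mm, 40 wide, 20 high; shaft 14 wide, up to z = 20; head x = 142 to 172, 44 wide. Upright at the origin: fixed grip (28 wide, to z = 90, rear face x = -28) and the trigger before it. Mass centre near x = +40 mm.
- reacher_grip (a point): Where to take it: midway between the grip's rear face and the free trigger's front face (x = +28 mm, plate 28 mm wide, z = 32 to 90 mm), 60 mm above the underside. Fingers close along the reacher's x, 56 mm over both. Keep fingertips above z = 35 mm. When squeezed evenly from both sides the reacher moves forward in the hand by half the trigger travel, about 5 mm at the clasp.
- reacher_trigger (a joint): Trigger travel, m: 0 free (jaws open) to 0.016, towards the grip. Its spring holds it at 0 up to 12 N (14.4 N at full travel): a hold of 6 to 10 N moves the reacher with jaws open. Jaws swing 25 rad per m and meet the stopper at about 0.010. From there each jaw presses with about 0.55 of the squeeze above 13.5 N: 22 to 28 N clasps firmly, over 40 N may crush. Let go, the jaws spring open.
- reacher_palm: Rubber palm pad between the jaws, 24 wide, 16 high, front face at x = 178 mm of the reacher. Origin 3 mm behind that face, 12 mm above the underside. Press it on the stopper, backed by the batten, with 5 to 12 N; never over 20 N.
- reacher_jaw_l: Left jaw (the reacher's +y), dark steel with a rubber pad, 20 mm high, 52 mm long. Origin on its hinge, at x = 162, y = +14 mm of the reacher. Clasping, its tip is at x = 214 mm, 36 mm past the palm's face. Open, the two tips measure about 83 mm over all, the pads about 62 mm apart.
- reacher_jaw_r: Right jaw, the mirror image at y = -14 mm.
- cork: A bystander: upright cork, 24 mm across, 44 mm tall. Origin under its centre.
- foil_cutter: A bystander: foil cutter 35 x 64 x 16 mm lying on the worktop. Origin under its centre.
- seal_stamp: A bystander: seal stamp with a turned wooden handle, 26 mm across, 77 mm tall, upright. Origin under its centre.
- tastevin: A bystander: shallow metal tasting cup 79 x 93 x 26 mm. Origin under its centre.

How it is judged:
By the outcome, as a careful person would: the job done as asked, in the order asked, and still so for the second after the job is handed in, with the robot touching nothing.
It also fails if it takes over 67 s, if anything falls off the work surface, if the arm or the gripper's body presses on something with over 40 N, if the wrist force passes 120 N, or if a joint passes its speed limit or range.

ROBOT

A 7-joint arm with a two-finger parallel gripper is mounted at the origin on a cart in front of the work surface, level with it; the furniture and walls round the work are solid. World frame = base frame: x ahead of the robot, y to its left, z up, the work surface at z = 0. Lengths are in m, angles in degrees, forces in N, time in s.
With the tool pointing down it reaches from about 0.425 to 0.875 m from the base axis. Payload 4.7 kg.
Tool frame: the origin (TCP) lies between the finger pads; the fingertips stand arm.tips_ahead ahead of it and the grasp point (between the pads) is the TCP (arm.tips_ahead is the distance from the TCP to the fingertips, in m); z points along the fingers, y is the line along which they close (so a half turn about z gives the same grasp; the last joint's range is limited). The gripper opens to 87 mm and grips with 3 to 60 N. Pads are 19 mm wide; open, the fingers measure 117 mm over their backs; the gripper's body (75 mm by 190 mm) begins 51 mm behind the grasp point.
Start: joints at [-74.937, 18.392, -4.016, 83.108, 1.295, 78.541, -3.26], TCP at [0.16, 0.63, 0.211] pointing down, gripper open.
Joint ranges: [-163.93, 163.93], [-17.29, 119.83], [-79.2, 71.16], [3.27, 140.29], [-89.18, 269.18], [5.43, 117.66], [-154.24, 154.24]. Speed limits (degrees/s): [147.25, 147.25, 180, 180, 180, 180, 180].

INTERFACE

Orientations are given as [roll, pitch, yaw] about the fixed x, y, z axes, in that order (R = Rz(yaw) Ry(pitch) Rx(roll)).
In Python, from rig import arm gives the robot as it stands.
- The arm moves only by the tool servo_tool, never from a script. Its arguments are lists of equal length, an entry for each row: "travel": the shift along the tool's x, y, z in m, a list of three; "twist": the turn, a rotation vector about the tool's x, y, z in rad, a list of three; "claw": the closure, from -1 (fully open) to 1 (shut). In form: {"travel": [[dx, dy, dz], ...], "twist": [[ax, ay, az], ...], "claw": [claw, ...]}. A call has 1 to 12 rows; each row is the pose to reach, as a shift and turn from the pose commanded when the call began, along the tool's axes at that moment; what a row does not reach only later rows make up. A row lasts 1/10 s, in which the tool goes at most 50 mm and 8.59 degrees, less where a joint would pass 70% of its speed; a pose out of reach is approached as far as the arm can. A call with a gripper value outside its range is refused whole. The fingers move at their own pace and stop on an object; "force" is the grip in N (left out, the last holds). Time passes only in rows, so rows that repeat a pose let the fingers close. It gives the time, the measured TCP pose, the force, the opening and the grip force at its end, in the units of the state.
- arm.sense(): the state, without advancing time (a new reading comes with each control period).
- arm.camera(name): name is "scene" or "top" or "wrist"; returns a dict with "pixels" (384x512x3 uint8, red, green, blue), "fov_y" (degrees; the focal length in pixels is half the picture's height over the tangent of half this angle, whatever the lens; pixels are square), "cx", "cy" (the principal point, pixels), "T" (4x4, takes a point from camera to world coordinates). Camera axes: x right, y down, z forward; pixel columns grow to the right and rows downward; lengths in m; the calibration is good to about 2 mm. The wrist camera is an equidistant fisheye: a pixel r from the principal point sees the ray r / f radians off the axis. A picture is of the moment at which its call begins. There is no depth.
- arm.finish_job(): hands the job in; it is judged then, once.
Trained networks look in a picture, given as the dict that the camera call returned (one of the last four; its "shot" number tells which), for a name from the list of things; names that differ only in an ending like _2 or _b are one class to them, and where a whole thing is asked for, a point or a joint stands for the part that bears it (a point fixed in the world has none). Each returns a list of dicts, best first, with "score" (0 to 1); they miss things now and then, are a little off and sometimes report something else, mostly with a low value. They report only what shows in the picture. A call takes as long as a camera call.
- arm.look_for(label, picture): "extent" ([left, top, right, bottom] in pixels, round what is visible of it).
The state is a dict: "time_s": time; "joints": joint angles; "qvel": joint speeds; "effort": joint torques, N m; "tool_pos": TCP position; "tcp_rot": TCP orientation; "contact_force": force on the tool from outside, world axes, zero at the start; "ft_torque": the same for the moment, N m; "opening": opening from 0.0 (shut) to 1.0 (fully open); "gripper_force": force on a finger pad.
Only numpy, scipy, OpenCV 4.12 (cv2) and the standard library are available. Lean on these libraries where they do the work, as an engineer would, in place of code of your own. Each camera call takes 0.05 s, during which the arm holds its last target. There are 200 camera calls.

## Working session

There is one attempt and no reset: what is moved stays moved. The work goes in short steps, Python scripts to look and compute and a tool call to move; the robot and the scene stay as the last step left them, time stands still between calls to the robot, and variables do not carry over. Pictures are saved under pics/ and viewed, at most 10 in all, crops included, and the job is handed in when it is done.

Besides the shell and the picture viewer there is one more tool, called after ">>>" as name(argument=value, ...), one argument or row to a line, values as JSON. servo_tool: Moves the arm, as the interface text tells. Its arguments: {"type":"object","properties":{"travel":{"type":"array","items":{"type":"array","items":{"type":"number"}}},"twist":{"type":"array","items":{"type":"array","items":{"type":"number"}}},"claw":{"type":"array","items":{"type":"number"}},"force":{"type":"number"}},"required":["travel","twist","claw"]}

```bash
mkdir -p pics; ls
cat > h.py <<'E'
import numpy as np, cv2
from rig import arm
def ray(p,u,v):
    f=p["pixels"].shape[0]/2/np.tan(np.radians(p["fov_y"]/2))
    return f
def plane(p,u,v,z=0.,fish=False):
    f=ray(p,u,v); x,y=(u-p["cx"])/f,(v-p["cy"])/f
    if fish:
        r=np.hypot(x,y); d=np.array([np.sin(r)*x/max(r,1e-9),np.sin(r)*y/max(r,1e-9),np.cos(r)])
    else: d=np.array([x,y,1.])
    T=np.array(p["T"]); d=T[:3,:3]@d; o=T[:3,3]
    return o+d*(z-o[2])/d[2]
def proj(p,X,fish=False):
    T=np.array(p["T"]); c=T[:3,:3].T@(np.array(X)-T[:3,3]); f=ray(p,0,0)
    if fish:
        t=np.arctan2(np.hypot(c[0],c[1]),c[2]); n=np.hypot(c[0],c[1]); return p["cx"]+f*t*c[0]/n,p["cy"]+f*t*c[1]/n
    return p["cx"]+f*c[0]/c[2],p["cy"]+f*c[1]/c[2]
def save(p,n): cv2.imwrite("pics/"+n,cv2.cvtColor(p["pixels"],cv2.COLOR_RGB2BGR))
E
python3 - <<'E'
from h import *
print(arm.tips_ahead, arm.sense())
for c in ["scene","top"]:
    p=arm.camera(c); save(p,c+".png"); print(c,p["fov_y"],p["cx"],p["cy"],np.round(p["T"],3).tolist())
    for n in ["stand","stopper","wood_stopper","reacher","reacher_grip","reacher_palm","reacher_jaw_l","reacher_jaw_r","cork","foil_cutter","seal_stamp","tastevin"]:
        for r in arm.look_for(n,p)[:2]: print(n,round(r["score"],2),np.round(r["extent"],0).tolist())
E
```

```text
pics
0.019 {'time_s': 0.0, 'joints': array([-74.93728704,  18.44156157,  -4.01706109,  83.17479787,
         1.29325947,  78.54018261,  -3.260811  ]), 'qvel': array([ 0.03200885,  0.02553452, -0.03331288,  0.02797451, -0.06086063,
        0.10931916,  0.01895107]), 'effort': array([ 4.14947754e-04, -4.91282988e+01, -4.03995272e-01, -3.12522161e+01,
       -6.41465862e-02,  4.35140566e-02,  1.51368263e-04]), 'tool_pos': array([0.15993456, 0.62942352, 0.20973428]), 'tcp_rot': array([-1.79888611e+02,  3.50346605e-03,  1.65747331e+02]), 'contact_force': array([-0.49633709, -0.01549212, -0.37756612]), 'ft_torque': array([0.02744244, 0.02833243, 0.01417375]), 'gripper_force': 0.0, 'opening': 0.993935662334648}
scene 52.85569471650498 248.0351852371345 201.87530330678635 [[-0.553, -0.408, 0.726, -0.338], [-0.833, 0.288, -0.473, 0.615], [-0.016, -0.866, -0.499, 0.652], [0.0, 0.0, 0.0, 1.0]]
stand 0.83 [288.0, 150.0, 370.0, 202.0]
stand 0.47 [173.0, 208.0, 260.0, 245.0]
reacher 0.88 [175.0, 207.0, 261.0, 245.0]
reacher_grip 0.84 [174.0, 207.0, 261.0, 244.0]
reacher_grip 0.56 [114.0, 280.0, 14
[... 527 characters left out ...]
751551272 264.55453503457863 190.60459060852764 [[0.001, -0.994, 0.106, 0.356], [-1.0, -0.0, 0.003, 0.077], [-0.003, -0.106, -0.994, 1.357], [0.0, 0.0, 0.0, 1.0]]
stand 0.6 [365.0, 120.0, 432.0, 212.0]
stopper 0.47 [393.0, 145.0, 400.0, 156.0]
reacher_grip 0.67 [189.0, 169.0, 280.0, 205.0]
reacher_grip 0.58 [269.0, 175.0, 275.0, 176.0]
reacher_jaw_l 0.51 [263.0, 174.0, 280.0, 178.0]
reacher_jaw_l 0.21 [364.0, 124.0, 431.0, 212.0]
reacher_jaw_r 0.51 [263.0, 174.0, 280.0, 178.0]
reacher_jaw_r 0.21 [364.0, 124.0, 431.0, 212.0]
cork 0.49 [316.0, 228.0, 326.0, 238.0]
foil_cutter 0.78 [259.0, 225.0, 278.0, 239.0]
tastevin 0.94 [117.0, 214.0, 146.0, 242.0]
tastevin 0.66 [397.0, 186.0, 403.0, 191.0]
```

Run:
```python
import cv2,numpy as np
a=cv2.imread("pics/scene.png")[130:320,100:400];b=cv2.imread("pics/top.png")[100:260,100:450]
a=cv2.resize(a,None,fx=2.6,fy=2.6,interpolation=cv2.INTER_CUBIC);b=cv2.resize(b,None,fx=2.2,fy=2.2,interpolation=cv2.INTER_CUBIC)
cv2.imwrite("pics/a.png",a);cv2.imwrite("pics/b.png",b)
```

```text
(no output)
```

View pics/a.png

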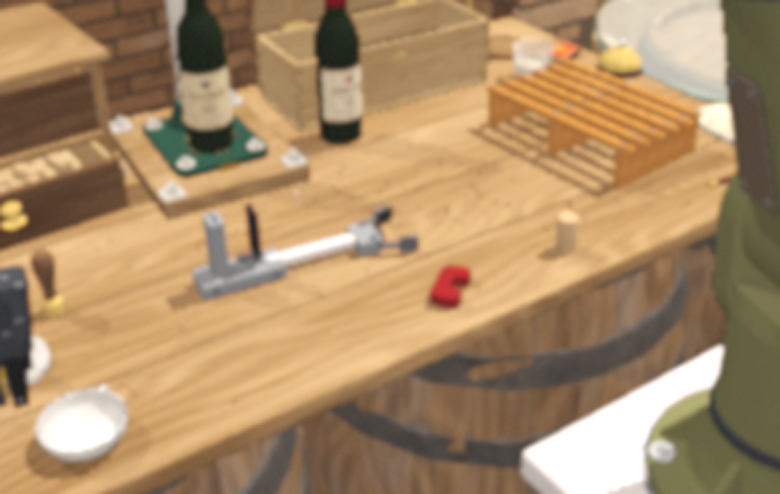

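View pics/b.png

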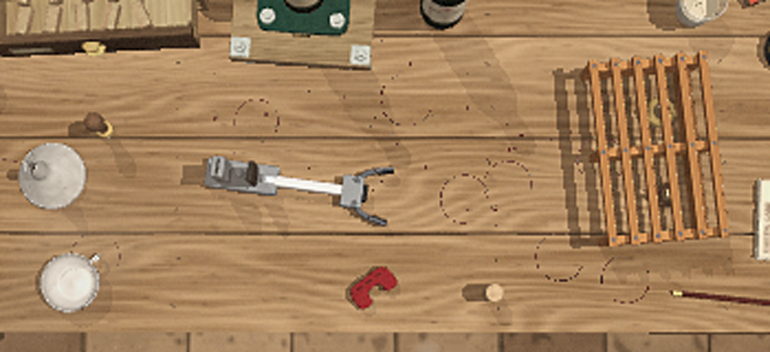

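Run:
```python
from h import *
p=arm.camera("top")
def B(n,x,y,z): print(n,np.round(plane(p,100+x/2.2,100+y/2.2,z),4)[:2]) 
for c in [(588,60),(708,53),(728,238),(610,245)]: B("stand",*c,.062)
B("brass",655,110,.036);B("wood",665,195,.036)
for n,x,y,z in [("gripback",208,163,.09),("griptop",217,167,.09),("trig",251,172,.09),("head",352,189,.02),("tipL",392,171,.02),("tipR",385,222,.02),("footbackL",207,160,.02),("footbackR",204,184,.02),("footfrontR",275,193,.02),("shaft0",277,182,.02),("shaft1",340,188,.02)]: B(n,x,y,z)
q=cv2.imread("pics/top.png")
def up(x0,y0,x1,y1,s): return cv2.resize(q[y0:y1,x0:x1],None,fx=s,fy=s,interpolation=cv2.INTER_CUBIC)
a=up(185,160,285,210,7); b=up(360,115,440,215,6)
cv2.imwrite("pics/c.png",a)
```

```text
stand [ 0.6819 -0.222 ]
stand [ 0.6914 -0.3833]
stand [ 0.4427 -0.4005]
stand [ 0.4334 -0.2451]
brass [ 0.6189 -0.3176]
wood [ 0.5025 -0.3274]
gripback [0.5382 0.2813]
griptop [0.533  0.2695]
trig [0.5264 0.2253]
head [0.5124 0.095 ]
tipL [0.5372 0.0402]
tipR [0.4672 0.05  ]
footbackL [0.5524 0.294 ]
footbackR [0.5193 0.2976]
footfrontR [0.5069 0.2002]
shaft0 [0.522  0.1976]
shaft1 [0.5138 0.1114]
```

View pics/c.png

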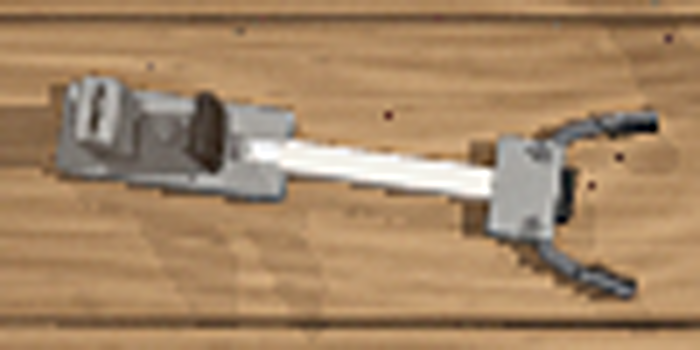

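```bash
cat >> h.py <<'E'
from scipy.spatial.transform import Rotation as R
def go(x,y,z,yaw):
    s=arm.sense(); r0=R.from_euler("xyz",s["tcp_rot"],degrees=True); r1=R.from_euler("xyz",[180,0,yaw],degrees=True)
    print("t",round(s["time_s"],2),"pos",np.round(s["tool_pos"],4),"rot",np.round(s["tcp_rot"],2),"open",round(s["opening"],3),"F",np.round(s["contact_force"],1))
    print("travel",np.round(r0.inv().apply(np.array([x,y,z])-s["tool_pos"]),4),"twist",np.round((r0.inv()*r1).as_rotvec(),3))
E
python3 -c "
from h import *
go(.531,.25,.2,173)"
```

```text
t 1.35 pos [0.1601 0.63   0.2109] rot [180.     0.   165.74] open 0.999 F [ 0.2 -0.2 -0.5]
travel [-0.453  -0.2769  0.0109] twist [ 0.     0.    -0.127]
```

>>> servo_tool(
  travel=[
    [-0.038, -0.023, 0.001],
    [-0.076, -0.046, 0.002],
    [-0.114, -0.069, 0.003],
    [-0.152, -0.092, 0.004],
    [-0.19, -0.115, 0.005],
    [-0.228, -0.138, 0.006],
    [-0.266, -0.161, 0.007],
    [-0.304, -0.185, 0.008],
    [-0.342, -0.208, 0.009],
    [-0.38, -0.231, 0.01],
    [-0.417, -0.255, 0.011],
    [-0.453, -0.277, 0.011],
  ],
  twist=[
    [0, 0, -0.01],
    [0, 0, -0.02],
    [0, 0, -0.03],
    [0, 0, -0.04],
    [0, 0, -0.05],
    [0, 0, -0.06],
    [0, 0, -0.07],
    [0, 0, -0.08],
    [0, 0, -0.09],
    [0, 0, -0.1],
    [0, 0, -0.115],
    [0, 0, -0.127],
  ],
  claw=[-1, -1, -1, -1, -1, -1, -1, -1, -1, -1, -1, -1],
)

```text
time_s: 2.55
tool_pos: [0.5321, 0.2482, 0.2]
tcp_rot: [180.0, 0.0, 173.0]
contact_force: [0.3, 0.7, 0.0]
opening: 1.0
gripper_force: 0.0
```

Run:
```python
from h import *
import pickle
p=arm.camera("wrist"); save(p,"w1.png"); pickle.dump(p,open("w1.pkl","wb"))
print(p["fov_y"],np.round(p["T"],3).tolist())
for n in ["stand","stopper","wood_stopper","reacher","reacher_palm","reacher_jaw_l"]:
    for r in arm.look_for(n,p)[:2]: print(n,round(r["score"],2),np.round(r["extent"],0).tolist())
go(.531,.25,.06,173)
im=cv2.cvtColor(p["pixels"],cv2.COLOR_RGB2BGR); cv2.imwrite("pics/w1b.png",cv2.resize(im,(800,600),interpolation=cv2.INTER_CUBIC))
```

```text
65.70646984690485 [[0.121, 0.947, 0.296, 0.45], [0.993, -0.116, -0.035, 0.258], [0.001, 0.299, -0.954, 0.375], [0.0, 0.0, 0.0, 1.0]]
wood_stopper 0.21 [100.0, 140.0, 299.0, 205.0]
reacher 0.79 [99.0, 142.0, 296.0, 203.0]
reacher_palm 0.46 [392.0, 20.0, 446.0, 77.0]
reacher_palm 0.39 [121.0, 167.0, 128.0, 180.0]
reacher_jaw_l 0.51 [97.0, 144.0, 130.0, 157.0]
t 2.9 pos [0.5299 0.2517 0.1998] rot [ 1.7996e+02 -3.0000e-02  1.7317e+02] open 1.0 F [0.1 0.2 0.3]
travel [-0.0014 -0.0017  0.1398] twist [ 0.001 -0.001  0.003]
```

View pics/w1b.png

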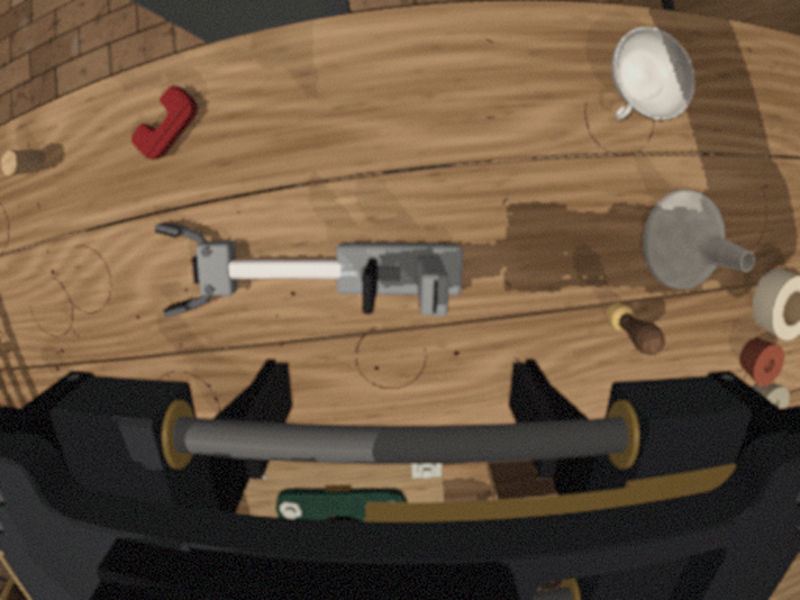

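Run:
```python
from h import *
import pickle
p=pickle.load(open("w1.pkl","rb"))
for n,u,v,z in [("footbackA",462,244,.02),("footbackB",462,292,.02),("footfrontA",338,244,.02),("footfrontB",338,294,.02),("headbackA",234,242,.022),("headbackB",234,295,.022),("headfrontA",197,241,.022),("headfrontB",197,298,.022),("shaft0",338,270,.02),("shaft1",234,269.5,.02),("griprearA",448,277,.09),("griprearB",448,313,.09),("gripfrontA",420,277,.09),("gripfrontB",421,314,.09),("trigfrontB",362,311,.09),("tipL",168,311,.02),("tipR",157,228,.02)]:
    print(n,np.round(plane(p,u*.64,v*.64,z,True),4)[:2])
```

```text
footbackA [0.5153 0.2992]
footbackB [0.5539 0.2957]
footfrontA [0.5036 0.2036]
footfrontB [0.5435 0.1974]
headbackA [0.4894 0.12  ]
headbackB [0.5327 0.1107]
headfrontA [0.4834 0.0874]
headfrontB [0.5309 0.076 ]
shaft0 [0.5241 0.2004]
shaft1 [0.512  0.1146]
griprearA [0.5226 0.2803]
griprearB [0.5465 0.2781]
gripfrontA [0.5205 0.2627]
gripfrontB [0.545  0.2606]
trigfrontB [0.5383 0.2231]
tipL [0.5392 0.0429]
tipR [0.4662 0.0506]
```

>>> servo_tool(
  travel=[
    [-0.001, -0.001, 0.03],
    [-0.001, -0.001, 0.06],
    [-0.001, -0.001, 0.09],
    [-0.001, -0.001, 0.115],
    [-0.001, -0.001, 0.13],
    [-0.001, -0.001, 0.14],
    [-0.001, -0.001, 0.14],
    [-0.001, -0.001, 0.14],
  ],
  twist=[
    [0, 0, 0],
    [0, 0, 0],
    [0, 0, 0],
    [0, 0, 0],
    [0, 0, 0],
    [0, 0, 0],
    [0, 0, 0],
    [0, 0, 0],
  ],
  claw=[-1, -1, -1, -1, -1, -1, -1, -1],
)

```text
time_s: 3.7
tool_pos: [0.5324, 0.2495, 0.0609]
tcp_rot: [179.9, 0.1, 173.0]
contact_force: [-0.6, -0.2, 0.9]
opening: 1.003
gripper_force: 0.0
```

>>> servo_tool(
  travel=[
    [0, 0, 0],
    [0, 0, 0],
    [0, 0, 0],
    [0, 0, 0],
    [0, 0, 0],
    [0, 0, 0],
    [0, 0, 0],
    [0, 0, 0],
    [0, 0, 0],
    [0, 0, 0],
    [0, 0, 0],
    [0, 0, 0],
  ],
  twist=[
    [0, 0, 0],
    [0, 0, 0],
    [0, 0, 0],
    [0, 0, 0],
    [0, 0, 0],
    [0, 0, 0],
    [0, 0, 0],
    [0, 0, 0],
    [0, 0, 0],
    [0, 0, 0],
    [0, 0, 0],
    [0, 0, 0],
  ],
  claw=[1, 1, 1, 1, 1, 1, 1, 1, 1, 1, 1, 1],
  force=8,
)

```text
time_s: 4.9
tool_pos: [0.532, 0.2493, 0.0602]
tcp_rot: [180.0, 0.0, 173.0]
contact_force: [-0.2, 2.3, 1.5]
opening: 0.638
gripper_force: 8.0
```

```bash
python3 -c "
from h import *
go(.590,.03,.06,184.5)"
```

```text
t 4.9 pos [0.532  0.2493 0.0602] rot [1.7995e+02 3.0000e-02 1.7303e+02] open 0.638 F [-0.2  2.3  1.5]
travel [-0.0842 -0.2107  0.    ] twist [ 0.001  0.001 -0.2  ]
```

>>> servo_tool(
  travel=[
    [-0.003, -0.006, 0],
    [-0.008, -0.02, 0],
    [-0.016, -0.04, 0],
    [-0.024, -0.06, 0],
    [-0.032, -0.08, 0],
    [-0.04, -0.1, 0],
    [-0.048, -0.12, 0],
    [-0.056, -0.14, 0],
    [-0.064, -0.16, 0],
    [-0.072, -0.18, 0],
    [-0.079, -0.198, 0],
    [-0.084, -0.21, 0],
  ],
  twist=[
    [0, 0, 0],
    [0, 0, -0.02],
    [0, 0, -0.04],
    [0, 0, -0.06],
    [0, 0, -0.08],
    [0, 0, -0.1],
    [0, 0, -0.12],
    [0, 0, -0.14],
    [0, 0, -0.16],
    [0, 0, -0.18],
    [0, 0, -0.19],
    [0, 0, -0.2],
  ],
  claw=[1, 1, 1, 1, 1, 1, 1, 1, 1, 1, 1, 1],
  force=9,
)

```text
time_s: 6.1
tool_pos: [0.5895, 0.0281, 0.0601]
tcp_rot: [180.0, -0.0, -175.6]
contact_force: [-1.5, 4.1, 5.3]
opening: 0.646
gripper_force: 9.0
```

Run:
```python
from h import *
import pickle
go(.590,.03,.06,184.5)
q=arm.camera("top"); p=arm.camera("wrist"); pickle.dump((q,p),open("w2.pkl","wb"))
a=cv2.resize(cv2.cvtColor(q["pixels"],cv2.COLOR_RGB2BGR)[110:220,270:440],None,fx=4.7,fy=4.7,interpolation=cv2.INTER_CUBIC)
cv2.imwrite("pics/t2.png",a)
cv2.imwrite("pics/w2.png",cv2.resize(cv2.cvtColor(p["pixels"],cv2.COLOR_RGB2BGR),(800,600),interpolation=cv2.INTER_CUBIC))
for n in ["stand","stopper","wood_stopper","reacher"]:
  for i in (q,p):
    for r in arm.look_for(n,i)[:2]: print(n,round(r["score"],2),np.round(r["extent"],0).tolist())
```

```text
t 6.1 pos [0.5895 0.0281 0.0601] rot [ 1.8000e+02 -4.0000e-02 -1.7561e+02] open 0.646 F [-1.5  4.1  5.3]
travel [-0.0006  0.0018  0.0001] twist [ 0.    -0.001 -0.002]
stand 0.7 [363.0, 122.0, 433.0, 214.0]
stand 0.66 [0.0, 42.0, 19.0, 257.0]
stopper 0.45 [393.0, 148.0, 406.0, 160.0]
stopper 0.38 [0.0, 41.0, 20.0, 258.0]
wood_stopper 0.37 [399.0, 188.0, 404.0, 192.0]
reacher 0.6 [318.0, 143.0, 353.0, 168.0]
reacher 0.66 [28.0, 165.0, 318.0, 273.0]
```

View pics/t2.png

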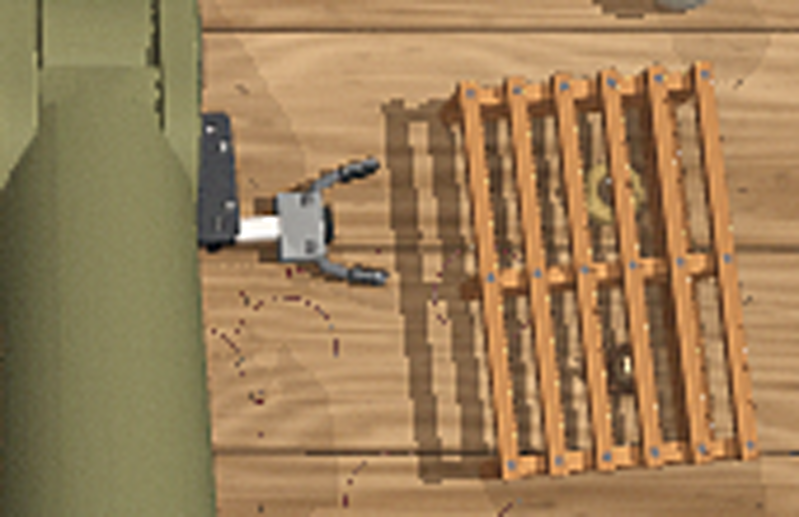

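View pics/w2.png

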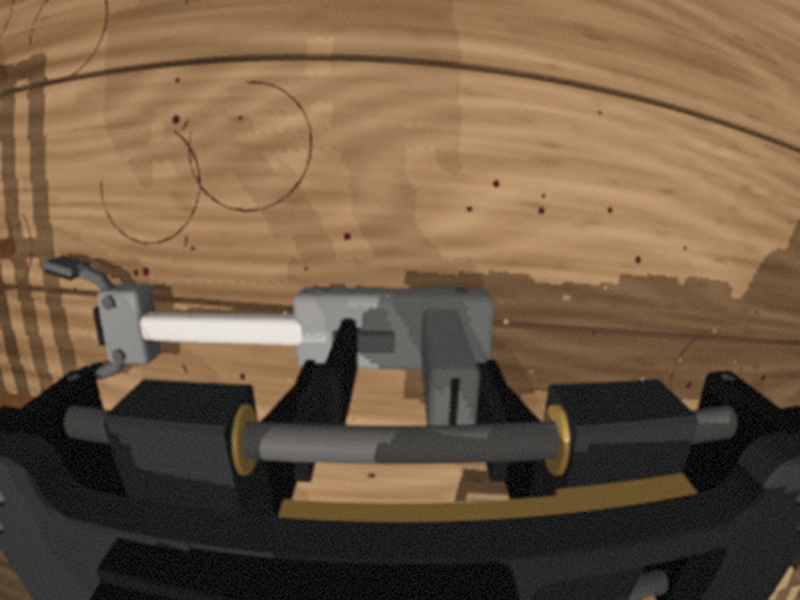

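Run:
```python
from h import *
import pickle
q,p=pickle.load(open("w2.pkl","rb"))
def B(x,y,z): return plane(q,270+x/4.7,110+y/4.7,z)[:2]
ang=lambda d: np.degrees(np.arctan2(d[1],d[0]))
rows=[[B(470,92,.062),B(705,72,.062)],[B(490,278,.062),B(728,258,.062)],[B(512,465,.062),B(750,447,.062)]]
for r in rows: print("runner",np.round(r,4).tolist(),ang(r[1]-r[0]))
print("front slat ang-90",ang(B(502,478,.062)-B(458,88,.062))+90,"back",ang(B(760,455,.062)-B(711,65,.062))+90)
for n,x,y,z in [("frontL",458,88,.062),("frontR",502,478,.062),("backL",711,65,.062),("backR",760,455,.062),("brass",615,193,.018),("headbackm",281,226,.022),("headfrontm",327,226,.022),("tipL",380,165,.02),("tipR",387,277,.02)]: print(n,np.round(B(x,y,z),4))
def W(x,y,z): return plane(p,x*.64,y*.64,z,True)[:2]
fb=(W(492,291,.02)+W(492,366,.02))/2; hb=(W(153,286,.022)+W(158,357,.022))/2; sh0=W(300,330,.02); sh1=W(150,327,.02)
print("wrist foot",fb,"head",hb,ang(hb-fb),ang(sh1-sh0))
```

```text
runner [[0.6749, -0.2299], [0.6877, -0.3778]] -85.05363731173782
runner [[0.5569, -0.2395], [0.5695, -0.3878]] -85.14725299153085
runner [[0.4404, -0.2501], [0.4516, -0.397]] -85.6557566988162
front slat ang-90 -85.04258186674195 back -85.06013706328716
frontL [ 0.6775 -0.2225]
frontR [ 0.4324 -0.2437]
backL [ 0.6922 -0.3817]
backR [ 0.4467 -0.4029]
brass [ 0.6192 -0.3323]
headbackm [ 0.5969 -0.1158]
headfrontm [ 0.5969 -0.1454]
tipL [ 0.6372 -0.1806]
tipR [ 0.564  -0.1837]
wrist foot [0.58317115 0.07109505] head [ 0.59277199 -0.10618787] -86.90014690579419 -86.1052177222996
```

```bash
python3 -c "
from h import *
go(.5945,-.01,.0605,185.5);go(.6015,-.09,.0605,185.5)"
```

```text
t 6.6 pos [0.5894 0.0304 0.0598] rot [-1.7998e+02 -2.0000e-02 -1.7548e+02] open 0.636 F [ 0.4 -1.8  3.1]
travel [-0.0019 -0.0406 -0.0007] twist [-0.    -0.    -0.017]
t 6.6 pos [0.5894 0.0304 0.0598] rot [-1.7998e+02 -2.0000e-02 -1.7548e+02] open 0.636 F [ 0.4 -1.8  3.1]
travel [-0.0025 -0.121  -0.0007] twist [-0.    -0.    -0.017]
```

>>> servo_tool(
  travel=[
    [0, -0.006, 0],
    [-0.001, -0.016, 0],
    [-0.002, -0.027, 0],
    [-0.002, -0.038, 0],
    [-0.002, -0.049, 0],
    [-0.002, -0.06, 0],
    [-0.002, -0.071, 0],
    [-0.002, -0.082, 0],
    [-0.002, -0.093, 0],
    [-0.002, -0.104, 0],
    [-0.002, -0.114, 0],
    [-0.002, -0.12, 0],
  ],
  twist=[
    [0, 0, -0.005],
    [0, 0, -0.012],
    [0, 0, -0.017],
    [0, 0, -0.017],
    [0, 0, -0.017],
    [0, 0, -0.017],
    [0, 0, -0.017],
    [0, 0, -0.017],
    [0, 0, -0.017],
    [0, 0, -0.017],
    [0, 0, -0.017],
    [0, 0, -0.017],
  ],
  claw=[1, 1, 1, 1, 1, 1, 1, 1, 1, 1, 1, 1],
)

```text
time_s: 7.8
tool_pos: [0.6009, -0.0908, 0.0598]
tcp_rot: [-180.0, -0.0, -174.6]
contact_force: [-1.4, 2.3, 3.0]
opening: 0.642
gripper_force: 9.0
```

Run:
```python
from h import *
import pickle
go(.6015,-.09,.06,185.5)
q=arm.camera("top"); pickle.dump(q,open("w3.pkl","wb"))
a=cv2.resize(cv2.cvtColor(q["pixels"],cv2.COLOR_RGB2BGR)[120:190,340:440],None,fx=8,fy=8,interpolation=cv2.INTER_CUBIC)
cv2.imwrite("pics/t3.png",a)
```

```text
t 7.8 pos [ 0.6009 -0.0908  0.0598] rot [-1.7997e+02 -1.0000e-02 -1.7461e+02] open 0.642 F [-1.4  2.3  3. ]
travel [-0.0007  0.0008 -0.0002] twist [-0.    -0.    -0.002]
```

View pics/t3.png

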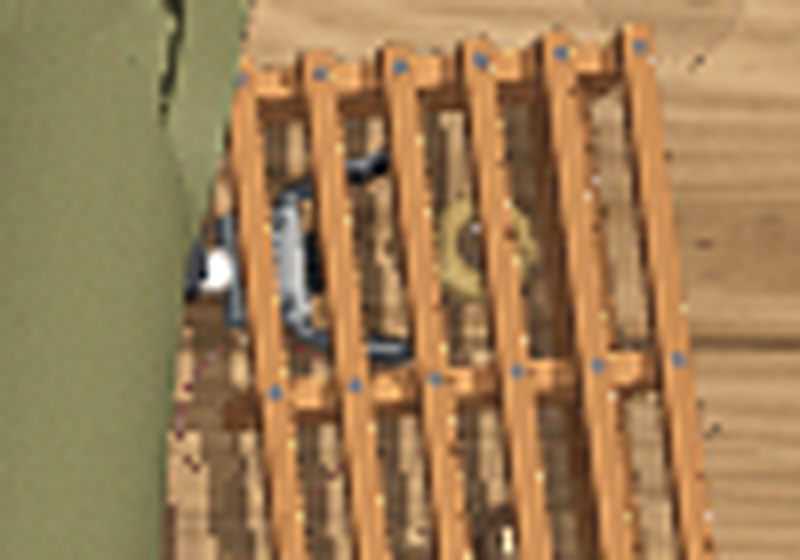

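>>> servo_tool(
  travel=[
    [0, -0.002, 0],
    [0, -0.006, 0],
    [0, -0.01, 0],
    [0, -0.014, 0],
    [0, -0.018, 0],
    [0, -0.022, 0],
    [0, -0.026, 0],
    [0, -0.03, 0],
    [0, -0.034, 0],
    [0, -0.036, 0],
    [0, -0.036, 0],
  ],
  twist=[
    [0, 0, 0],
    [0, 0, 0],
    [0, 0, 0],
    [0, 0, 0],
    [0, 0, 0],
    [0, 0, 0],
    [0, 0, 0],
    [0, 0, 0],
    [0, 0, 0],
    [0, 0, 0],
    [0, 0, 0],
  ],
  claw=[1, 1, 1, 1, 1, 1, 1, 1, 1, 1, 1],
)

```text
time_s: 8.95
tool_pos: [0.6044, -0.126, 0.0598]
tcp_rot: [-180.0, 0.0, -174.6]
contact_force: [0.4, 0.2, 1.0]
opening: 0.64
gripper_force: 9.0
```

>>> servo_tool(
  travel=[
    [0, -0.001, 0],
    [0, -0.002, 0],
    [0, -0.003, 0],
    [0, -0.004, 0],
  ],
  twist=[
    [0, 0, 0],
    [0, 0, 0],
    [0, 0, 0],
    [0, 0, 0],
  ],
  claw=[1, 1, 1, 1],
)

```text
time_s: 9.35
tool_pos: [0.6049, -0.1288, 0.0598]
tcp_rot: [180.0, 0.0, -174.5]
contact_force: [-0.5, 2.8, 2.6]
opening: 0.642
gripper_force: 9.0
```

>>> servo_tool(
  travel=[
    [0, -0.001, 0],
    [0, -0.002, 0],
    [0, -0.003, 0],
    [0, -0.003, 0],
  ],
  twist=[
    [0, 0, 0],
    [0, 0, 0],
    [0, 0, 0],
    [0, 0, 0],
  ],
  claw=[1, 1, 1, 1],
)

```text
time_s: 9.75
tool_pos: [0.6052, -0.1324, 0.0598]
tcp_rot: [-180.0, 0.0, -174.6]
contact_force: [-0.2, 2.0, 2.1]
opening: 0.642
gripper_force: 9.0
```

>>> servo_tool(
  travel=[
    [0, -0.001, 0],
    [0, -0.002, 0],
    [0, -0.002, 0],
  ],
  twist=[
    [0, 0, 0],
    [0, 0, 0],
    [0, 0, 0],
  ],
  claw=[1, 1, 1],
)

```text
time_s: 10.05
tool_pos: [0.6053, -0.1344, 0.0598]
tcp_rot: [-180.0, 0.0, -174.6]
contact_force: [0.1, 1.6, 2.1]
opening: 0.638
gripper_force: 9.0
```

>>> servo_tool(
  travel=[
    [0, -0.001, 0],
    [0, -0.0015, 0],
    [0, -0.0015, 0],
  ],
  twist=[
    [0, 0, 0],
    [0, 0, 0],
    [0, 0, 0],
  ],
  claw=[1, 1, 1],
)

```text
time_s: 10.35
tool_pos: [0.6055, -0.1352, 0.0599]
tcp_rot: [180.0, -0.0, -174.5]
contact_force: [-0.3, 2.2, 2.8]
opening: 0.641
gripper_force: 9.0
```

>>> servo_tool(
  travel=[
    [0, -0.001, 0],
    [0, -0.001, 0],
  ],
  twist=[
    [0, 0, 0],
    [0, 0, 0],
  ],
  claw=[1, 1],
)

```text
time_s: 10.55
tool_pos: [0.6056, -0.136, 0.0599]
tcp_rot: [180.0, 0.0, -174.5]
contact_force: [-1.2, 3.9, 2.8]
opening: 0.638
gripper_force: 9.0
```

>>> servo_tool(
  travel=[
    [0, -0.001, 0],
    [0, -0.001, 0],
  ],
  twist=[
    [0, 0, 0],
    [0, 0, 0],
  ],
  claw=[1, 1],
)

```text
time_s: 10.75
tool_pos: [0.6058, -0.1375, 0.0599]
tcp_rot: [180.0, 0.0, -174.5]
contact_force: [-0.9, 4.1, 2.2]
opening: 0.64
gripper_force: 9.0
```

>>> servo_tool(
  travel=[
    [0, -0.001, 0],
    [0, -0.001, 0],
  ],
  twist=[
    [0, 0, 0],
    [0, 0, 0],
  ],
  claw=[1, 1],
)

```text
time_s: 10.95
tool_pos: [0.6059, -0.1388, 0.0599]
tcp_rot: [-180.0, 0.0, -174.6]
contact_force: [-0.6, 3.7, 2.1]
opening: 0.637
gripper_force: 9.0
```

>>> servo_tool(
  travel=[
    [0, -0.001, 0],
    [0, -0.001, 0],
  ],
  twist=[
    [0, 0, 0],
    [0, 0, 0],
  ],
  claw=[1, 1],
)

```text
time_s: 11.15
tool_pos: [0.6059, -0.1398, 0.0599]
tcp_rot: [-180.0, 0.0, -174.6]
contact_force: [0.7, 4.0, 2.9]
opening: 0.64
gripper_force: 9.0
```

Friction stepped from ~2 N to ~4 N: the stopper is being pushed. On to the batten.

>>> servo_tool(
  travel=[
    [0, -0.001, 0],
    [0, -0.001, 0],
  ],
  twist=[
    [0, 0, 0],
    [0, 0, 0],
  ],
  claw=[1, 1],
)

```text
time_s: 11.35
tool_pos: [0.606, -0.1408, 0.0599]
tcp_rot: [-180.0, 0.0, -174.6]
contact_force: [0.5, 2.5, 2.7]
opening: 0.639
gripper_force: 9.0
```

>>> servo_tool(
  travel=[
    [0, -0.001, 0],
    [0, -0.001, 0],
  ],
  twist=[
    [0, 0, 0],
    [0, 0, 0],
  ],
  claw=[1, 1],
)

```text
time_s: 11.55
tool_pos: [0.606, -0.1411, 0.0599]
tcp_rot: [180.0, -0.0, -174.5]
contact_force: [-0.9, 5.4, 3.4]
opening: 0.636
gripper_force: 9.0
```

>>> servo_tool(
  travel=[
    [0, -0.0005, 0],
    [0, -0.0005, 0],
  ],
  twist=[
    [0, 0, 0],
    [0, 0, 0],
  ],
  claw=[1, 1],
)

```text
time_s: 11.75
tool_pos: [0.6061, -0.1412, 0.0599]
tcp_rot: [179.9, -0.0, -174.5]
contact_force: [-0.4, 5.3, 4.4]
opening: 0.64
gripper_force: 9.0
```

>>> servo_tool(
  travel=[
    [0, -0.001, 0],
    [0, -0.001, 0],
  ],
  twist=[
    [0, 0, 0],
    [0, 0, 0],
  ],
  claw=[1, 1],
)

```text
time_s: 11.95
tool_pos: [0.6062, -0.1414, 0.0599]
tcp_rot: [179.9, -0.0, -174.5]
contact_force: [-1.1, 7.1, 4.0]
opening: 0.64
gripper_force: 9.0
```

>>> servo_tool(
  travel=[
    [0, -0.001, 0],
    [0, -0.001, 0],
  ],
  twist=[
    [0, 0, 0],
    [0, 0, 0],
  ],
  claw=[1, 1],
)

```text
time_s: 12.15
tool_pos: [0.6063, -0.1415, 0.0599]
tcp_rot: [179.8, -0.0, -174.5]
contact_force: [-0.7, 8.9, 5.3]
opening: 0.641
gripper_force: 9.0
```

>>> servo_tool(
  travel=[
    [0, -0.0005, 0],
    [0, -0.001, 0],
    [0, -0.001, 0],
    [0, -0.001, 0],
    [0, -0.001, 0],
    [0, -0.001, 0],
  ],
  twist=[
    [0, 0, 0],
    [0, 0, 0],
    [0, 0, 0],
    [0, 0, 0],
    [0, 0, 0],
    [0, 0, 0],
  ],
  claw=[1, 1, 1, 1, 1, 1],
)

```text
time_s: 12.75
tool_pos: [0.6064, -0.1416, 0.0599]
tcp_rot: [179.8, -0.0, -174.4]
contact_force: [-1.0, 9.4, 4.9]
opening: 0.636
gripper_force: 9.0
```

>>> servo_tool(
  travel=[
    [0, 0.0015, 0],
    [0, 0.003, 0],
    [0, 0.004, 0],
    [0, 0.005, 0],
    [0, 0.005, 0],
  ],
  twist=[
    [0, 0, 0],
    [0, 0, 0],
    [0, 0, 0],
    [0, 0, 0],
    [0, 0, 0],
  ],
  claw=[1, 1, 1, 1, 1],
  force=15,
)

```text
time_s: 13.25
tool_pos: [0.6059, -0.1395, 0.0598]
tcp_rot: [180.0, 0.0, -174.5]
contact_force: [0.6, 5.1, 3.2]
opening: 0.592
gripper_force: 15.0
```

>>> servo_tool(
  travel=[
    [0, 0, 0],
    [0, 0, 0],
    [0, 0, 0],
    [0, 0, 0],
    [0, 0, 0],
    [0, 0, 0],
  ],
  twist=[
    [0, 0, 0],
    [0, 0, 0],
    [0, 0, 0],
    [0, 0, 0],
    [0, 0, 0],
    [0, 0, 0],
  ],
  claw=[1, 1, 1, 1, 1, 1],
  force=25,
)

```text
time_s: 13.85
tool_pos: [0.6061, -0.1356, 0.06]
tcp_rot: [179.7, -0.0, -174.4]
contact_force: [-2.2, 12.0, 5.9]
opening: 0.496
gripper_force: 25.0
```

>>> servo_tool(
  travel=[
    [0, 0.003, 0],
    [0, 0.006, 0],
    [0, 0.01, 0],
    [0, 0.015, 0],
    [0, 0.02, 0],
    [0, 0.026, 0],
    [0, 0.032, 0],
    [0, 0.038, 0],
    [0, 0.044, 0],
    [0, 0.05, 0],
    [0, 0.055, 0],
    [0, 0.058, 0],
  ],
  twist=[
    [0, 0, 0],
    [0, 0, 0],
    [0, 0, 0],
    [0, 0, 0],
    [0, 0, 0],
    [0, 0, 0],
    [0, 0, 0],
    [0, 0, 0],
    [0, 0, 0],
    [0, 0, 0],
    [0, 0, 0],
    [0, 0, 0],
  ],
  claw=[1, 1, 1, 1, 1, 1, 1, 1, 1, 1, 1, 1],
)

```text
time_s: 15.05
tool_pos: [0.6004, -0.0815, 0.0599]
tcp_rot: [180.0, 0.0, -174.5]
contact_force: [-0.1, -2.7, 0.3]
opening: 0.489
gripper_force: 25.0
```

>>> servo_tool(
  travel=[
    [0, 0.003, 0],
    [0, 0.008, 0],
    [0, 0.014, 0],
    [0, 0.021, 0],
    [0, 0.028, 0],
    [0, 0.035, 0],
    [0, 0.042, 0],
    [0, 0.049, 0],
    [0, 0.056, 0],
    [0, 0.062, 0],
    [0, 0.067, 0],
    [0, 0.07, 0],
  ],
  twist=[
    [0, 0, 0],
    [0, 0, 0],
    [0, 0, 0],
    [0, 0, 0],
    [0, 0, 0],
    [0, 0, 0],
    [0, 0, 0],
    [0, 0, 0],
    [0, 0, 0],
    [0, 0, 0],
    [0, 0, 0],
    [0, 0, 0],
  ],
  claw=[1, 1, 1, 1, 1, 1, 1, 1, 1, 1, 1, 1],
)

```text
time_s: 16.25
tool_pos: [0.5937, -0.0119, 0.0599]
tcp_rot: [180.0, -0.0, -174.5]
contact_force: [0.8, -3.8, 1.0]
opening: 0.483
gripper_force: 25.0
```

>>> servo_tool(
  travel=[
    [0, 0.003, 0],
    [0, 0.008, 0],
    [0, 0.013, 0],
    [0, 0.019, 0],
    [0, 0.025, 0],
    [0, 0.031, 0],
    [0, 0.037, 0],
    [0, 0.043, 0],
    [0, 0.049, 0],
    [0, 0.053, 0],
    [0, 0.055, 0],
    [0, 0.055, 0],
  ],
  twist=[
    [0, 0, 0],
    [0, 0, 0],
    [0, 0, 0],
    [0, 0, 0],
    [0, 0, 0],
    [0, 0, 0],
    [0, 0, 0],
    [0, 0, 0],
    [0, 0, 0],
    [0, 0, 0],
    [0, 0, 0],
    [0, 0, 0],
  ],
  claw=[1, 1, 1, 1, 1, 1, 1, 1, 1, 1, 1, 1],
)

```text
time_s: 17.45
tool_pos: [0.5884, 0.0429, 0.0599]
tcp_rot: [180.0, -0.0, -174.5]
contact_force: [0.2, -0.7, 0.8]
opening: 0.487
gripper_force: 25.0
```

Run:
```python
from h import *
import pickle
go(.6,.05,.06,185.5)
q=arm.camera("top"); pickle.dump(q,open("w4.pkl","wb"))
cv2.imwrite("pics/t4.png",cv2.resize(cv2.cvtColor(q["pixels"],cv2.COLOR_RGB2BGR)[120:220,290:440],None,fx=5,fy=5,interpolation=cv2.INTER_CUBIC))
for r in arm.look_for("stopper",q)[:3]: print(r)
```

```text
t 17.45 pos [0.5884 0.0429 0.0599] rot [ 179.96   -0.   -174.52] open 0.487 F [ 0.2 -0.7  0.8]
travel [-0.0122  0.0059 -0.0001] twist [ 0.001 -0.    -0.   ]
{'extent': [338.0, 150.0, 352.2, 163.2], 'score': 0.52}
```

View pics/t4.png

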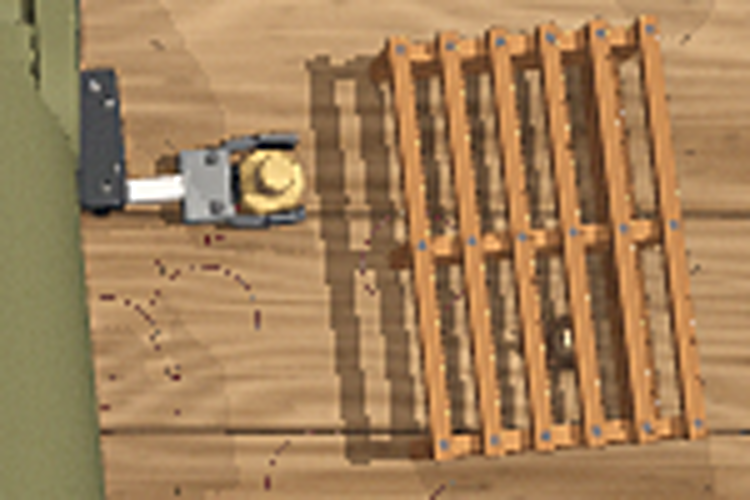

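>>> servo_tool(
  travel=[
    [0, 0, 0],
    [0, 0, 0],
    [0, 0, 0],
    [0, 0, 0],
  ],
  twist=[
    [0, 0, 0],
    [0, 0, 0],
    [0, 0, 0],
    [0, 0, 0],
  ],
  claw=[1, 1, 1, 1],
  force=14,
)

```text
time_s: 17.95
tool_pos: [0.5884, 0.0427, 0.0598]
tcp_rot: [180.0, 0.0, -174.5]
contact_force: [-0.8, 0.7, 0.2]
opening: 0.514
gripper_force: 14.0
```

>>> servo_tool(
  travel=[
    [0, 0, 0],
    [0, 0, 0],
    [0, 0, 0],
    [0, 0, 0],
    [0, 0, 0],
    [0, 0, 0],
    [0, 0, 0],
    [0, 0, 0],
  ],
  twist=[
    [0, 0, 0],
    [0, 0, 0],
    [0, 0, 0],
    [0, 0, 0],
    [0, 0, 0],
    [0, 0, 0],
    [0, 0, 0],
    [0, 0, 0],
  ],
  claw=[1, 1, 1, 1, 1, 1, 1, 1],
  force=8,
)

```text
time_s: 18.75
tool_pos: [0.5884, 0.0421, 0.0598]
tcp_rot: [180.0, -0.0, -174.5]
contact_force: [-1.0, 0.1, 0.2]
opening: 0.64
gripper_force: 8.0
```

Jaws open (opening 0.64). Draw the reacher back a little, then let go.

>>> servo_tool(
  travel=[
    [0, 0.001, 0],
    [0, 0.003, 0],
    [0, 0.006, 0],
    [0, 0.009, 0],
    [0, 0.012, 0],
    [0, 0.014, 0],
    [0, 0.015, 0],
    [0, 0.015, 0],
  ],
  twist=[
    [0, 0, 0],
    [0, 0, 0],
    [0, 0, 0],
    [0, 0, 0],
    [0, 0, 0],
    [0, 0, 0],
    [0, 0, 0],
    [0, 0, 0],
  ],
  claw=[1, 1, 1, 1, 1, 1, 1, 1],
)

```text
time_s: 19.55
tool_pos: [0.587, 0.0576, 0.0598]
tcp_rot: [180.0, -0.0, -174.5]
contact_force: [-0.1, -0.0, -0.6]
opening: 0.638
gripper_force: 8.0
```

>>> servo_tool(
  travel=[
    [0, 0, 0],
    [0, 0, 0],
    [0, 0, 0],
    [0, 0, 0],
    [0, 0, 0],
    [0, 0, 0],
    [0, 0, 0],
    [0, 0, 0],
    [0, 0, 0],
    [0, 0, 0],
  ],
  twist=[
    [0, 0, 0],
    [0, 0, 0],
    [0, 0, 0],
    [0, 0, 0],
    [0, 0, 0],
    [0, 0, 0],
    [0, 0, 0],
    [0, 0, 0],
    [0, 0, 0],
    [0, 0, 0],
  ],
  claw=[-1, -1, -1, -1, -1, -1, -1, -1, -1, -1],
)

```text
time_s: 20.55
tool_pos: [0.5871, 0.0571, 0.0599]
tcp_rot: [180.0, 0.0, -174.5]
contact_force: [-0.1, -0.0, -0.2]
opening: 0.997
gripper_force: 0.0
```

>>> servo_tool(
  travel=[
    [0, 0, -0.005],
    [0, 0, -0.015],
    [0, 0, -0.03],
    [0, 0, -0.05],
    [0, 0, -0.075],
    [0, 0, -0.1],
    [0, 0, -0.12],
    [0, 0, -0.13],
    [0, 0, -0.13],
  ],
  twist=[
    [0, 0, 0],
    [0, 0, 0],
    [0, 0, 0],
    [0, 0, 0],
    [0, 0, 0],
    [0, 0, 0],
    [0, 0, 0],
    [0, 0, 0],
    [0, 0, 0],
  ],
  claw=[-1, -1, -1, -1, -1, -1, -1, -1, -1],
)

```text
time_s: 21.45
tool_pos: [0.5883, 0.0572, 0.1924]
tcp_rot: [180.0, 0.2, -174.5]
contact_force: [-0.5, -0.5, -0.5]
opening: 1.0
gripper_force: 0.0
```

Run:
```python
from h import *
go(.6,.05,.2,185.5)
q=arm.camera("top")
cv2.imwrite("pics/t5.png",cv2.resize(cv2.cvtColor(q["pixels"],cv2.COLOR_RGB2BGR)[120:220,290:440],None,fx=5,fy=5,interpolation=cv2.INTER_CUBIC))
```

```text
t 21.45 pos [0.5883 0.0572 0.1924] rot [ 179.96    0.24 -174.55] open 1.0 F [-0.5 -0.5 -0.5]
travel [-0.011  -0.0082 -0.0076] twist [ 0.001  0.004 -0.001]
```

View pics/t5.png

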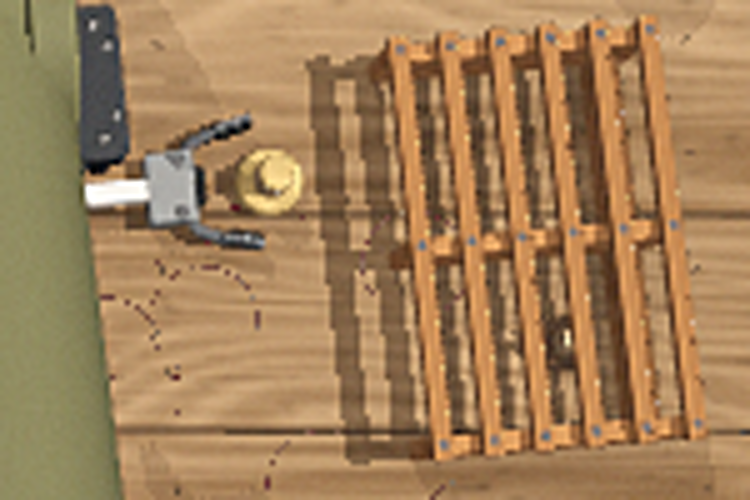

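The brass stopper stands upright at about (270,182), clear of the open jaws and in front of the bay. The wooden stopper at about (565,343) is undisturbed.

```bash
python3 -c "
from rig import arm
print(arm.finish_job())"
```

```text
the job is handed in; nothing more can be done
None
```

The job is handed in at about 21.5 s: the brass stopper stands upright and free in front of its bay, the reacher is released with its jaws open, and the wooden stopper looks unmoved in the last top view.

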